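# Close up the felting workbox

## Robot

A 6-joint arm with a two-finger parallel gripper is mounted at the origin on the work surface. World frame = base frame: x ahead of the robot, y to its left, z up, the work surface at z = 0. Lengths are in m, angles in rad, forces in N, time in s.
With the tool pointing down it reaches from about 0.4 to 0.825 m from the base axis. Payload 7 kg.
Tool frame: the origin (TCP) lies between the finger pads; the fingertips stand 22 mm ahead of it and the grasp point (between the pads) lies 3 mm ahead of it; z points along the fingers, y is the direction in which the jaws open and shut (so a half turn about z gives the same grasp; the last joint's range is limited). The gripper opens to 88 mm and grips with 3 to 60 N. Pads are 19 mm wide; open, the fingers measure 130 mm over their backs; the gripper's body (78 mm by 193 mm) begins 47 mm behind the grasp point.
Start: joints at [1.598, 0.359, 0.012, 0, -1.224, -0.288], TCP at [0.174, 0.652, 0.249] pointing down, gripper open.
Joint ranges: [-3.07, 3.07], [-1.43, 2.12], [-1.02, 1.25], [-3.03, 1.67], [-3.05, -0], [-3.03, 3.03]. Speed limits (rad/s): [2.39, 2.39, 3.01, 3.14, 3.14, 3.14].

## Interface

Orientations are given as [roll, pitch, yaw] about the fixed x, y, z axes, in that order (R = Rz(yaw) Ry(pitch) Rx(roll)).
In Python, from station import arm, optics gives the robot as it stands. The module is installed in compiled form; this text tells all that it offers.
- The arm moves only by the tool jog_arm, never from a script. Its argument "motion" is a list that holds one entry, the list of rows, each a list of 7 numbers: the shift along the tool's x, y, z in m, then the turn, a rotation vector about the tool's x, y, z in degrees, then the finger opening in m, from 0 to 0.0876. In form: [[[x, y, z, rx, ry, rz, grip], ...]]. A call has 1 to 8 rows; each row is the pose to reach, as a shift and turn from the pose measured when the call began, along the tool's axes at that moment; what a row does not reach only later rows make up. A row lasts 1/10 s, in which the tool goes at most 50 mm and 8.59 degrees, less where a joint would pass 70% of its speed; a pose out of reach is approached as far as the arm can. A call with a gripper value outside its range is refused whole. The fingers move at their own pace and stop on an object; "newtons" is the grip in N (left out, the last holds). Time passes only in rows, so rows that repeat a pose let the fingers close. It gives the time, the measured TCP pose, the force and the opening at its end, in the units of the state.
- arm.get_state(): the state, without advancing time (a new reading comes with each control period).
- optics.grab_frame(name): name is "scene" or "side" or "wrist"; returns the picture (384x512x3 uint8, red, green, blue); there is no depth.
- optics.camera_model(name): a dict with "mtx" (3x3 intrinsics, pixels), "R" (3x3) and "t" (3): a world point X has camera coordinates R X + t; the wrist camera has in their place "mount" (4x4, takes a point from camera to tool coordinates, whose origin is the TCP and whose axes are the flange's). Camera axes: x right, y down, z forward; pixel columns grow to the right and rows downward; lengths in m; the calibration is good to about 2 mm. A picture is of the moment at which its call begins: read the wrist's pose just before it. camera_model takes no time and is no camera call.
- arm.job_done(): hands the job in, once; it reports no verdict.
The state is a dict: "t": time; "q": joint angles; "qd": joint speeds; "joint_efforts": joint torques, N m; "eef_pos": TCP position; "ee_rot": TCP orientation; "force": force on the tool from outside, world axes, zero at the start; "moment": the same for the moment, N m; "width": finger opening in m.
Only numpy, scipy, OpenCV 4.12 (cv2) and the standard library are available. Lean on these libraries where they do the work, as an engineer would, in place of code of your own. Each camera call takes 0.05 s, during which the arm holds its last target.

## Task

Close up the wooden workbox for the night: with the fingertips, push both of its open drawers fully home, and push the raised lid over and down until it lies flat shut. Do it gently, without slamming the drawers or the lid, do not shove the box along or lift it, and leave everything in it and round it standing where it is.

Things in the scene. Friction and masses are not known exactly. Their poses are not given: they have to be found in the camera images.
- workbox: wooden workbox standing loose on the table on rubber feet, 3.5 to 5 kg in all: 270 wide (its y), 200 deep (its x), 100 high with the lid shut. Origin at the centre of its underside (table level); its front, with two drawers side by side, faces its own -x, the lid is hinged along the top of its back at +x, its z is up. Above the drawers is a shallow well, rim 90 above the table. It stands sideways to the robot, the front towards the table's left (+y) side
- drawer_left (a joint): how far (m) the left drawer, the one on the workbox's +y side, is pulled out towards the box's -x: 0 = fully home with its front flush, stop at 0.110. It slides with about 2 N of friction and stays where it is left
- drawer_left_knob (a point): middle of the outer end of the left drawer's brass knob (17 dia), 20 proud of the drawer front and 36 above the table; moves with the drawer. The drawer front is 118 wide and 36 high, from 16 to 52 above the table, and the knob sits in its middle
- drawer_right (a joint): the same for the right drawer, on the workbox's -y side
- drawer_right_knob (a point): the same for the right drawer's knob
- lid (a joint): opening angle (rad) of the lid: 0 = lying shut and flat, 1.57 = standing upright, stop at 1.65. Friction stays hold it at any angle; about 1 to 6 N pushed square to it near its free edge lowers it, and it does not spring back
- hinge (a point): middle of the lid's hinge line, on the workbox at its own (+100, 0, +90); the axis runs along the box's y
- lid_edge (a point): middle of the lid's free edge on its outer (upper) face, 205 from the hinge line; the lid is a flat board 205 x 270 (its length along the hinge) x 10 thick, its underside in line with the hinge. Shut, its outer face is level, 100 above the table
- spool: small wooden thread spool, 30 dia x 26 high, standing in the well of the workbox; origin at the centre of its underside. A bystander, to be left alone
- needle_holder: square wooden felting-needle holder, 87 x 16 x 16, lying in the well of the workbox; origin under its middle. A bystander, to be left alone
- mushroom: wooden darning mushroom, 68 dia cap, 82 high, standing on the table in front of the drawers; origin at the centre of its foot. A bystander, to be left alone
- jar: glass jar with steel lid, 66 dia x 79 high, standing beside the open drawers; origin at the centre of its underside. A bystander, to be left alone
- soap: bar of soap on a round white dish, 104 dia x 41 high; origin at the centre of its underside. A bystander, to be left alone
- sprayer: clear spray bottle with white trigger head, 70 dia x 178 high; origin at the centre of its underside. A bystander, to be left alone
- wool_carder: wooden hand carder lying flat, paddle 105 x 200 x 16 with a 120 long handle towards its -x; origin under the middle of the paddle. A bystander, to be left alone
- thread_cone: cone of thread, 88 dia x 105 high; origin at the centre of its underside. A bystander, to be left alone

How it is judged:
By the outcome, as a careful person would: the job done as asked, in the order asked, and still so for the second after the job is handed in, with the robot touching nothing.
It also fails if it takes over 62 s, if anything falls off the work surface, if the arm or the gripper's body presses on something with over 40 N, if the wrist force passes 120 N, or if a joint passes its speed limit or range.

## Working session

There is one attempt and no reset: what is moved stays moved. The work goes in short steps, Python scripts to look and compute and a tool call to move; the robot and the scene stay as the last step left them, time stands still between calls to the robot, and variables do not carry over. Pictures are saved under pics/ and viewed, and the job is handed in when it is done.

Besides the shell and the picture viewer there is one more tool, called after "Emit:" as name([rows], argument=value, ...), one row to a line, values as JSON. jog_arm: Moves the arm, as the interface text tells. Its arguments: {"type":"object","properties":{"motion":{"type":"array","items":{"type":"array","items":{"type":"array","items":{"type":"number"}}}},"newtons":{"type":"number"}},"required":["motion"]}

```bash
mkdir -p pics; cat > h.py <<'E'
import numpy as np, cv2
from station import arm, optics
from scipy.spatial.transform import Rotation as Ro
def snap(n,f,crop=None,k=1):
    im=optics.grab_frame(n)[:,:,::-1].copy(); cv2.imwrite('pics/raw_'+f,im)
    if crop: x0,y0,x1,y1=crop; im=im[y0:y1,x0:x1]
    im=cv2.resize(im,None,fx=k,fy=k,interpolation=cv2.INTER_CUBIC); cv2.imwrite('pics/'+f,im)
def ray(n,u,v):
    c=optics.camera_model(n);R=np.array(c['R']);t=np.array(c['t']);M=np.array(c['mtx'])
    return -R.T@t, R.T@np.linalg.solve(M,[u,v,1])
def onz(n,u,v,z):
    o,d=ray(n,u,v); return o+d*(z-o[2])/d[2]
def tri(a,b):
    (n1,u1,v1),(n2,u2,v2)=a,b
    o1,d1=ray(n1,u1,v1);o2,d2=ray(n2,u2,v2)
    s=np.linalg.lstsq(np.c_[d1,-d2],o2-o1,rcond=None)[0]
    p,q=o1+s[0]*d1,o2+s[1]*d2
    return (p+q)/2,np.linalg.norm(p-q)
def proj(n,X):
    c=optics.camera_model(n);R=np.array(c['R']);t=np.array(c['t']);M=np.array(c['mtx'])
    p=M@(R@np.array(X)+t); return p[:2]/p[2]
E
python3 - <<'E'
from h import *
np.set_printoptions(precision=4,suppress=True)
print(arm.get_state())
for n in("scene","side"):
    snap(n,n+'0.png',None,1.56); c=optics.camera_model(n); print(n,c, -np.array(c['R']).T@np.array(c['t']))
print(optics.camera_model('wrist'))
snap('wrist','wrist0.png',None,1.56)
E
```

```text
{'t': 0.0, 'q': array([ 1.5981,  0.3594,  0.0111, -0.0004, -1.2241, -0.2881]), 'qd': array([ 0.0001, -0.0002,  0.0003, -0.0007, -0.0004,  0.0007]), 'joint_efforts': array([ -0.0012, -58.2722,  29.3061,   6.9968,   0.007 ,  -0.0002]), 'eef_pos': array([0.1739, 0.6517, 0.2476]), 'ee_rot': array([ 3.14  , -0.0001, -0.2609]), 'force': array([-0.7176, -0.0759, -0.8768]), 'moment': array([-0.0658, -0.0306, -0.0135]), 'width': 0.08756764439116206}
scene {'mtx': array([[410.9412,   0.    , 259.9845],
       [  0.    , 410.9412, 189.6186],
       [  0.    ,   0.    ,   1.    ]]), 'R': array([[-0.8838,  0.4678, -0.0031],
       [ 0.3416,  0.6408, -0.6875],
       [-0.3197, -0.6087, -0.7261]]), 't': array([ 0.51  , -0.1286,  1.5635])} [0.9944 0.7956 1.0484]
side {'mtx': array([[473.1524,   0.    , 246.4161],
       [  0.    , 473.1524, 194.3269],
       [  0.    ,   0.    ,   1.    ]]), 'R': array([[-0.9638, -0.2664, -0.0008],
       [-0.1676,  0.6088, -0.7754],
       [ 0.2071, -0.7472, -0.6315]]), 't': array([0.5484, 0.1617, 1.2231])} [0.3024 0.9616 0.8982]
{'mtx': array([[331.6533,   0.    , 254.5858],
       [  0.    , 331.6533, 191.9061],
       [  0.    ,   0.    ,   1.    ]]), 'mount': array([[ 0.0002, -0.9518, -0.3067,  0.0834],
       [ 1.    , -0.    ,  0.0006, -0.0019],
       [-0.0006, -0.3067,  0.9518, -0.1363],
       [ 0.    ,  0.    ,  0.    ,  1.    ]])}
```

View pics/scene0.png

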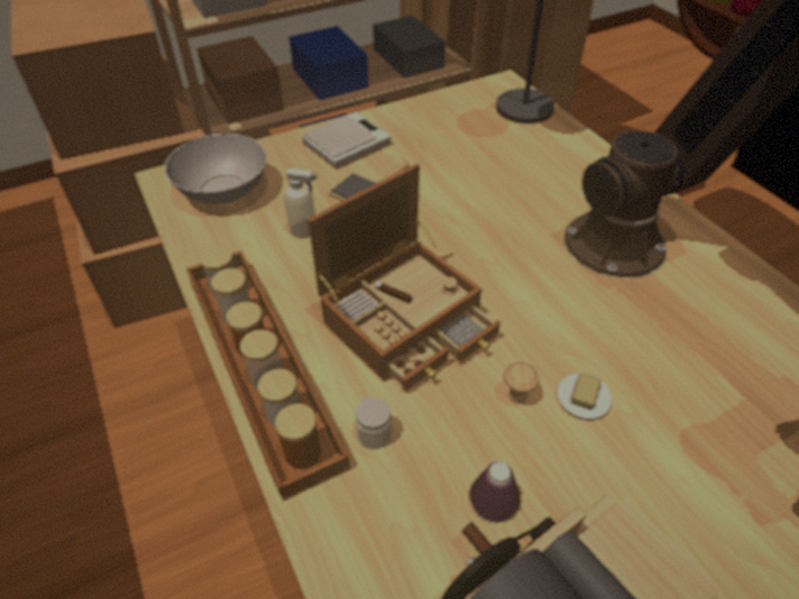

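View pics/side0.png

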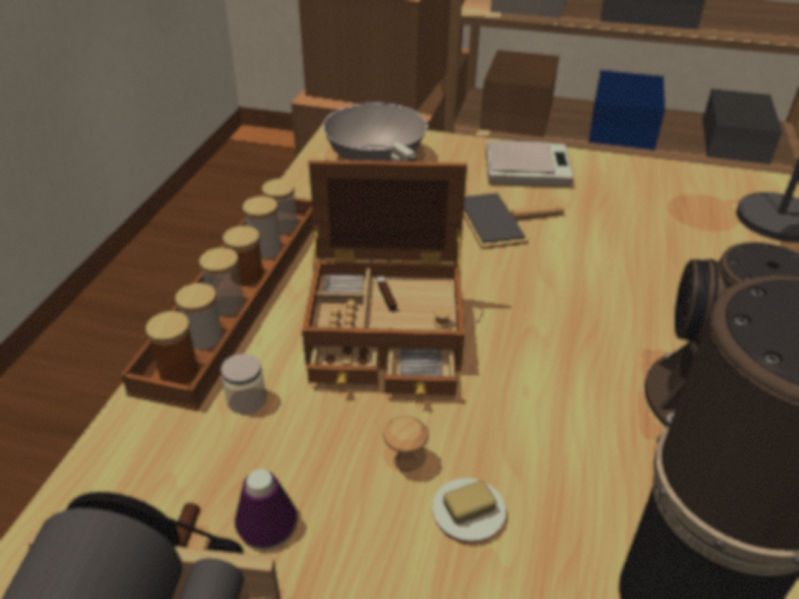

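View pics/wrist0.png

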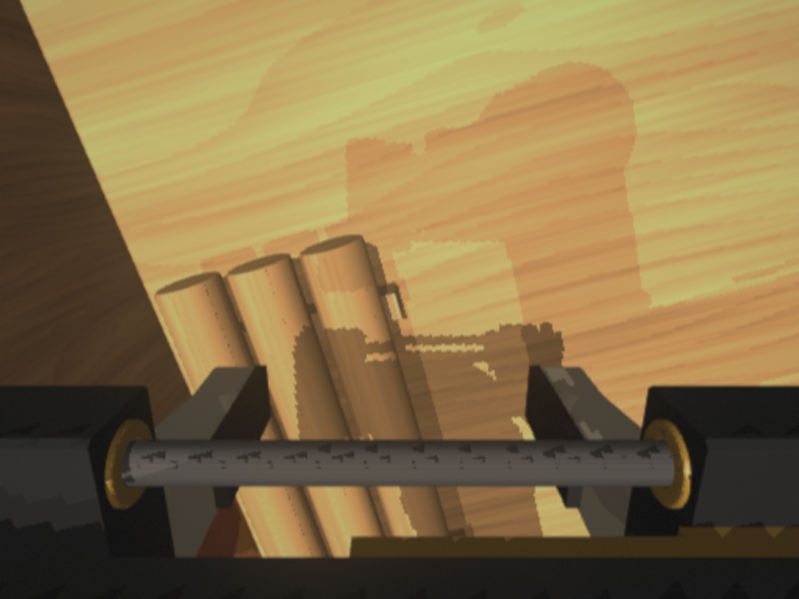

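The scene view shows the box near px (400,300) of the scaled picture, with the drawers facing the lower right. The side view has the knobs near (342,378) and (421,388). I'll enlarge both.

```bash
python3 - <<'E'
import cv2
a=cv2.imread('pics/raw_scene0.png')[100:300,185:355];cv2.imwrite('pics/sc.png',cv2.resize(a,None,fx=3,fy=3,interpolation=2)) # 3x
cv2.imwrite('pics/sc1.png',cv2.resize(a[:100],None,fx=4.5,fy=4.5,interpolation=2));cv2.imwrite('pics/sc2.png',cv2.resize(a[70:],None,fx=4.5,fy=4.5,interpolation=2))
a=cv2.imread('pics/raw_side0.png')
cv2.imwrite('pics/si1.png',cv2.resize(a[95:215,185:325],None,fx=5,fy=5,interpolation=2));cv2.imwrite('pics/si2.png',cv2.resize(a[195:345,135:335],None,fx=4,fy=4,interpolation=2))
E
```

```text
(no output)
```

View pics/sc1.png

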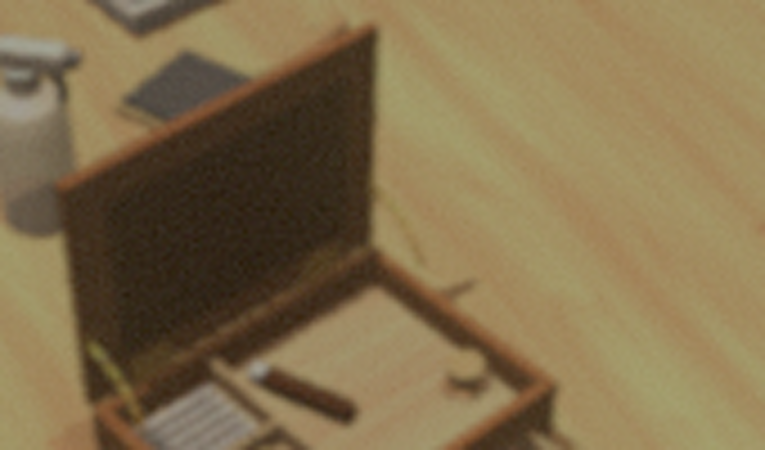

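View pics/sc2.png

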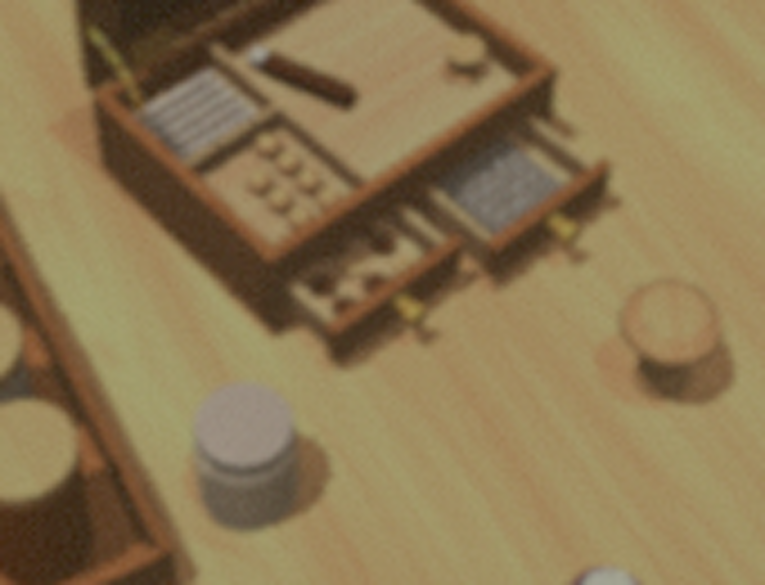

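View pics/si1.png

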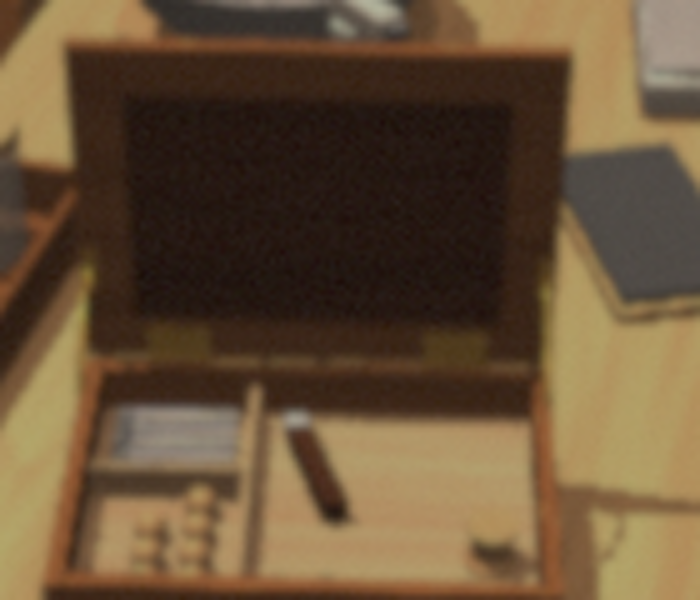

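View pics/si2.png

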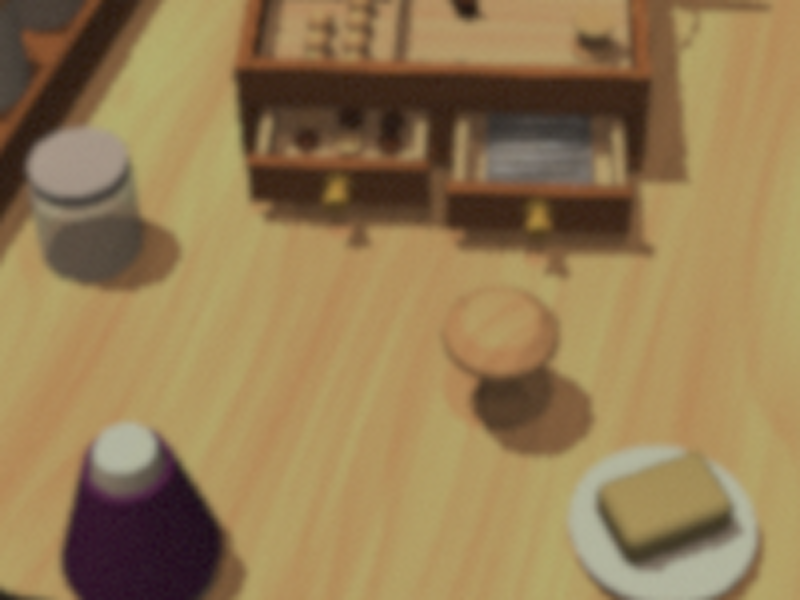

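```bash
cat > fit.py <<'E'
from h import *
from scipy.optimize import least_squares
P=[] # name, cam,u,v
def s1(n,x,y):P.append((n,'scene',185+x/4.5-.4,100+y/4.5-.4))
def s2(n,x,y):P.append((n,'scene',185+x/4.5-.4,170+y/4.5-.4))
def d1(n,x,y):P.append((n,'side',185+x/5-.4,95+y/5-.4))
def d2(n,x,y):P.append((n,'side',135+x/4-.4,195+y/4-.4))
s2('FL',272,257);s2('FR',554,72);d2('FL',239,69);d2('FR',650,70)
s2('KL',414,314);s2('KR',570,233);d2('KL',336,192);d2('KR',539,220)
s1('LL',65,190);s1('LR',376,30);d1('LL',67,46);d1('LR',570,53)
s2('dLl',335,332);s2('dLr',461,242);s2('dRl',497,250);s2('dRr',606,167)
d2('dLl',252,165);d2('dLr',430,167);d2('dRl',449,190);d2('dRr',632,192)
def pts(p):
    x,y,yaw,qL,qR,th,d=p
    B=dict(FL=(-.1,.135,.09),FR=(-.1,-.135,.09),KL=(-.12-qL,d,.036),KR=(-.12-qR,-d,.036))
    for n,s in(('LL',1),('LR',-1)): B[n]=(.1-.205*np.cos(th)+.005*np.sin(th),s*.135,.09+.205*np.sin(th)+.005*np.cos(th))
    for n,q,c in(('dL',qL,d),('dR',qR,-d)):
        B[n+'l']=(-.1-q,c+.059,.052);B[n+'r']=(-.1-q,c-.059,.052)
    R=Ro.from_euler('z',yaw).as_matrix()
    return {k:R@np.array(v)+[x,y,0] for k,v in B.items()}
def res(p):
    X=pts(p); return np.concatenate([proj(c,X[n])-(u,v) for n,c,u,v in P])
if __name__=='__main__':
    np.set_printoptions(precision=4,suppress=True)
    r=least_squares(res,[.5,.1,-1.57,.04,.06,1.57,.063],loss='soft_l1')
    print(r.x);
    for (n,c,u,v),e in zip(P,res(r.x).reshape(-1,2)):print(n,c,e)
    print(pts(r.x))
    for nm,a,b,z in (('jar',(245-0,425),(79,160),.079),('mush',(670,322),(500,335),.078)):
        print(nm,onz('scene',185+a[0]/4.5-.4,170+a[1]/4.5-.4,z),onz('side',135+b[0]/4-.4,195+b[1]/4-.4,z))
    print('cone',onz('scene',498/1.5625,470/1.5625,.105),onz('side',135+127/4-.4,195+445/4-.4,.105))
    print('soap',onz('side',135+665/4-.4,195+523/4-.4,.02),onz('scene',585/1.5625,396/1.5625,.02))
E
python3 fit.py
```

```text
[ 0.5759 -0.0225 -1.334   0.0498  0.0699  1.5176  0.0643]
FL scene [-0.2185  0.5126]
FR scene [ 0.6808 -1.8411]
FL side [-1.4479 -1.3462]
FR side [0.0357 0.6024]
KL scene [1.3128 0.2248]
KR scene [0.7066 0.203 ]
KL side [0.1686 2.4401]
KR side [-0.0923  2.3396]
LL scene [-0.3532  0.1898]
LR scene [ 0.8796 -1.2598]
LL side [-1.8458 -0.1561]
LR side [0.0464 0.0009]
dLl scene [-0.0584 -0.4076]
dLr scene [ 0.473  -0.9835]
dRl scene [-0.5317 -0.7322]
dRr scene [ 1.3079 -1.3688]
dLl side [-1.414  -1.3218]
dLr side [ 0.059  -0.7912]
dRl side [-0.8259 -0.8789]
dRr side [ 0.2563 -0.3148]
{'FL': array([0.6837, 0.1063, 0.09  ]), 'FR': array([0.4212, 0.043 , 0.09  ]), 'KL': array([0.5986, 0.1576, 0.036 ]), 'KR': array([0.4689, 0.147 , 0.036 ]), 'LL': array([ 0.7292, -0.0823,  0.295 ]), 'LR': array([ 0.4667, -0.1457,  0.295 ]), 'dLl': array([0.6606, 0.152 , 0.052 ]), 'dLr': array([0.5459, 0.1243, 0.052 ]), 'dRl': array([0.5309, 0.1414, 0.052 ]), 'dRr': array([0.4162, 0.1137, 0.052 ])}
jar [0.7519 0.2068 0.079 ] [0.7492 0.2056 0.079 ]
mush [0.4752 0.2647 0.078 ] [0.4628 0.2723 0.078 ]
cone [0.6289 0.4146 0.105 ] [0.6246 0.4174 0.105 ]
soap [0.3541 0.3294 0.02  ] [0.362  0.3281 0.02  ]
```

The fit is within about 2 px. The knob tips come out at (0.599,0.158) and (0.469,0.147), the yaw at -1.334, and the lid at about 87°. The mushroom is at about (0.468,0.269) and the jar at (0.75,0.206). I'll push the right knob first with the tool straight down, fingers closed and tool x along the push direction.

```bash
cat > go.py <<'E'
from h import *
import sys
def need(target,yaw=-1.334,pitch=0.):
    s=arm.get_state(); R=Ro.from_euler('xyz',s['ee_rot'])
    T=Ro.from_euler('xyz',[np.pi,pitch,yaw])
    print('shift',np.round(R.inv().apply(np.array(target)-s['eef_pos']),4),'turn',np.round((R.inv()*T).as_rotvec(degrees=True),2),'t',round(s['t'],2),'F',np.round(s['force'],2),'pos',np.round(s['eef_pos'],4),'w',s['width'])
if __name__=='__main__': need([float(a) for a in sys.argv[1:4]])
E
python3 go.py .461 .181 .20; python3 go.py .461 .181 .055
```

```text
shift [0.3987 0.3808 0.0484] turn [ 6.000e-02 -5.000e-02  6.149e+01] t 0.15 F [-0.25  0.19  0.78] pos [0.174  0.6518 0.2478] w 0.08728109620649077
shift [0.3987 0.3806 0.1934] turn [ 6.000e-02 -5.000e-02  6.149e+01] t 0.15 F [-0.25  0.19  0.78] pos [0.174  0.6518 0.2478] w 0.08728109620649077
```

Emit:
jog_arm([
  [[0.05,0.048,0,0,0,8,0],[0.1,0.095,0,0,0,16,0],[0.135,0.13,0,0,0,24,0],[0.17,0.163,0,0,0,31,0],[0.205,0.197,0,0,0,38,0],[0.24,0.23,0,0,0,45,0],[0.275,0.263,0,0,0,52,0],[0.31,0.297,0,0,0,61.5,0]],
], newtons=20)

```text
t: 0.95
eef_pos: [0.3821, 0.3083, 0.2484]
ee_rot: [3.141, -0.001, -1.323]
force: [1.2, 0.3, -0.2]
width: 0.0294
```

```bash
python3 go.py .461 .181 .20
```

```text
shift [ 0.1427 -0.0453  0.0485] turn [ 0.01 -0.05  0.62] t 0.95 F [ 1.22  0.35 -0.23] pos [0.3821 0.3083 0.2484] w 0.0293618659821427
```

Emit:
jog_arm([
  [[0.045,-0.015,0.015,0,0,0.6,0],[0.09,-0.03,0.03,0,0,0.6,0],[0.125,-0.04,0.042,0,0,0.6,0],[0.143,-0.0453,0.0485,0,0,0.6,0],[0.143,-0.0453,0.0485,0,0,0.6,0],[0.143,-0.0453,0.0485,0,0,0.6,0],[0.143,-0.0453,0.0485,0,0,0.6,0]],
])

```text
t: 1.65
eef_pos: [0.4611, 0.1813, 0.2003]
ee_rot: [-3.141, -0.001, -1.333]
force: [0.4, 0.1, -0.6]
width: 0.0005
```

```bash
python3 - <<'E'
from h import *
snap('wrist','w1.png',None,1.56);snap('side','s1.png',(150,90,360,345),2.3)
E
python3 go.py .461 .181 .055
```

```text
shift [5.000e-04 1.000e-04 1.453e-01] turn [-0.02 -0.03  0.09] t 1.75 F [ 0.45  0.32 -0.43] pos [0.4609 0.1816 0.2003] w 0.00036823814868732375
```

View pics/w1.png

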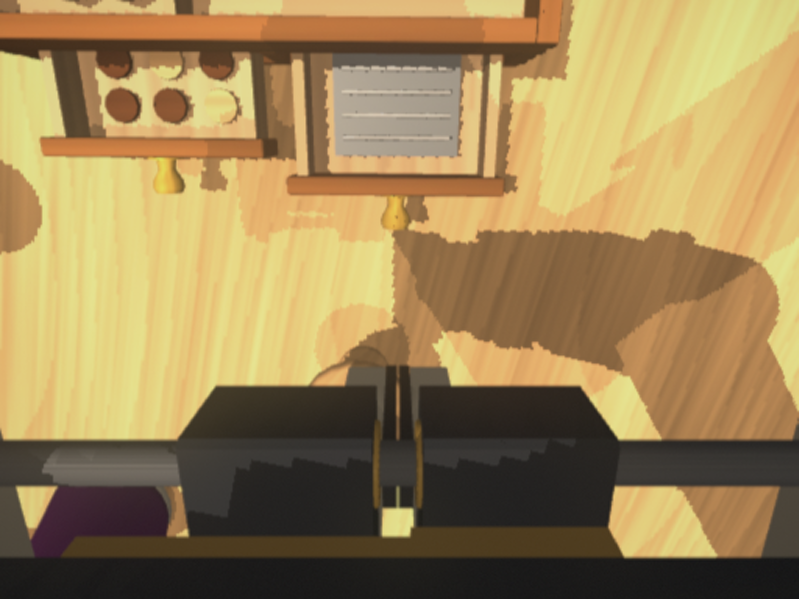

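View pics/s1.png

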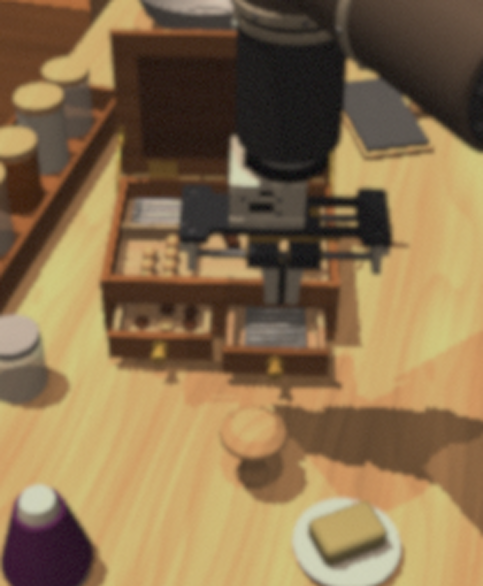

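The wrist view has the knob tip at (395,228), under the finger seam (398), and the drawer fronts run parallel to the picture rows. Alignment is good. Next I'll check the knob positions by wrist ray.

```bash
cat >> h.py <<'E'
def wr(u,v,z,pos=None,rot=None):
    c=optics.camera_model('wrist');M=np.array(c['mtx']);T=np.array(c['mount'])
    s=arm.get_state();pos=s['eef_pos'] if pos is None else pos;R=Ro.from_euler('xyz',s['ee_rot'] if rot is None else rot).as_matrix()
    o=R@T[:3,3]+pos; d=R@T[:3,:3]@np.linalg.solve(M,[u,v,1]); return o+d*(z-o[2])/d[2]
E
python3 - <<'E'
from h import *
k=1.5625
for n,u,v,z in(('KR',395,229,.038),('KL',168,191,.038),('dRl',288,178,.052),('dRr',503,178,.052),('rimFR',557,44,.09),('rimF',300,38,.09)): print(n,wr(u/k,v/k,z))
E
```

```text
KR [0.47003555 0.15400265 0.038     ]
KL [0.60022442 0.16335742 0.038     ]
dRl [0.5327864  0.13838996 0.052     ]
dRr [0.42070911 0.11112652 0.052     ]
rimFR [0.42285233 0.05040295 0.09      ]
rimF [0.5310404  0.07430735 0.09      ]
```

They agree within about 5 mm. Descending in front of the right knob, clear of the mushroom.

Emit:
jog_arm([
  [[0.0,0,0.03,0,0,0,0],[0.0,0,0.06,0,0,0,0],[0.0,0,0.09,0,0,0,0],[0.0,0,0.12,0,0,0,0],[0.0,0,0.138,0,0,0,0],[0.0,0,0.1445,0,0,0,0],[0.0,0,0.1445,0,0,0,0],[0.0,0,0.1445,0,0,0,0]],
])

```text
t: 2.55
eef_pos: [0.4615, 0.1823, 0.0568]
ee_rot: [-3.14, 0.0, -1.331]
force: [0.4, -0.1, 1.0]
width: 0.0006
```

Emit:
jog_arm([
  [[0.003,0,0,0,0,0,0],[0.006,0,0,0,0,0,0],[0.009,0,0,0,0,0,0],[0.012,0,0,0,0,0,0],[0.015,0,0,0,0,0,0],[0.018,0,0,0,0,0,0],[0.021,0,0,0,0,0,0],[0.024,0,0,0,0,0,0]],
])

```text
t: 3.35
eef_pos: [0.4672, 0.1589, 0.0567]
ee_rot: [-3.14, 0.0, -1.332]
force: [-1.7, 2.4, 0.6]
width: 0.0009
```

```bash
python3 - <<'E'
from h import *
snap('wrist','w2.png',None,1.56);snap('side','s2.png',(150,90,360,345),2.3)
s=arm.get_state();print(s['force'],s['eef_pos'])
E
```

```text
[-0.30543242  0.0505204   0.09609186] [0.46721777 0.15877216 0.05673851]
```

View pics/w2.png

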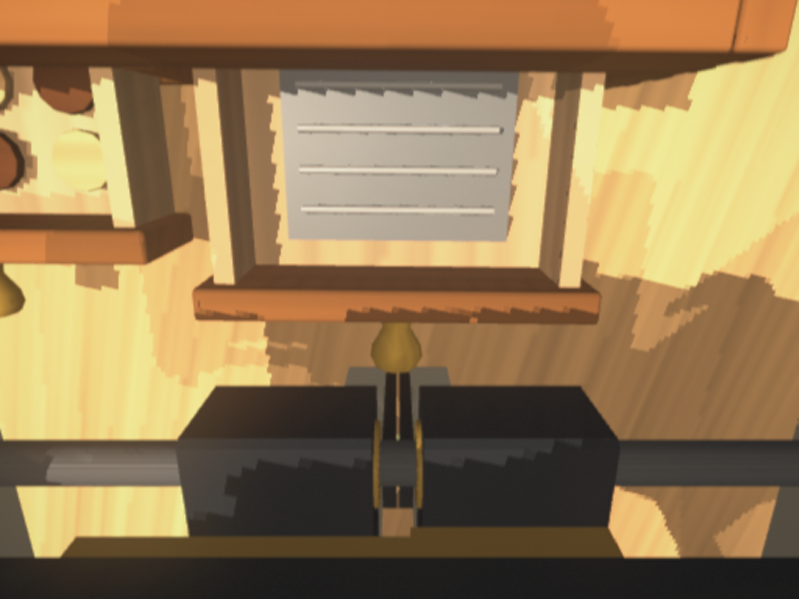

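View pics/s2.png

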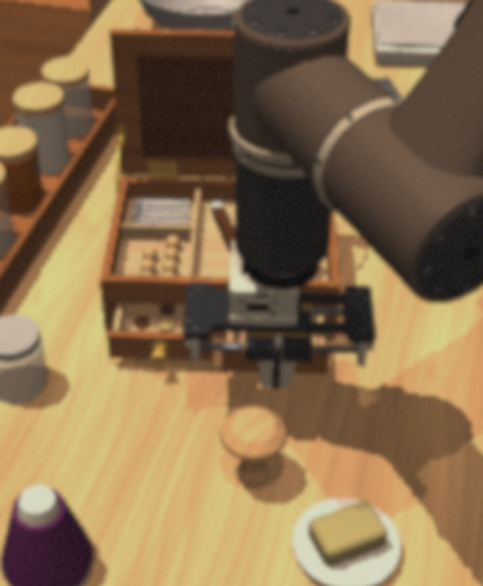

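The knob (395,345) is centred on the fingertips and contact was felt at about 2.4 N. Pushing home, slowing at the end.

Emit:
jog_arm([
  [[0.003,0,0,0,0,0,0],[0.008,0,0,0,0,0,0],[0.013,0,0,0,0,0,0],[0.018,0,0,0,0,0,0],[0.023,0,0,0,0,0,0],[0.028,0,0,0,0,0,0],[0.033,0,0,0,0,0,0],[0.038,0,0,0,0,0,0]],
])

```text
t: 4.25
eef_pos: [0.4762, 0.1213, 0.0567]
ee_rot: [-3.14, -0.0, -1.332]
force: [-1.3, 1.7, 0.6]
width: 0.0003
```

Emit:
jog_arm([
  [[0.004,0,0,0,0,0,0],[0.007,0,0,0,0,0,0],[0.01,0,0,0,0,0,0],[0.013,0,0,0,0,0,0],[0.016,0,0,0,0,0,0],[0.018,0,0,0,0,0,0],[0.02,0,0,0,0,0,0],[0.022,0,0,0,0,0,0]],
])

```text
t: 5.05
eef_pos: [0.4814, 0.0998, 0.0567]
ee_rot: [-3.14, -0.0, -1.332]
force: [-2.0, 1.4, 0.8]
width: 0.0004
```

```bash
python3 - <<'E'
from h import *
s=arm.get_state();print(s['force'],s['eef_pos'],s['t'])
snap('wrist','w3.png',None,1.56)
E
```

```text
[-1.95993096  1.41322548  0.77590716] [0.48136743 0.09977195 0.05667799] 5.05
```

View pics/w3.png

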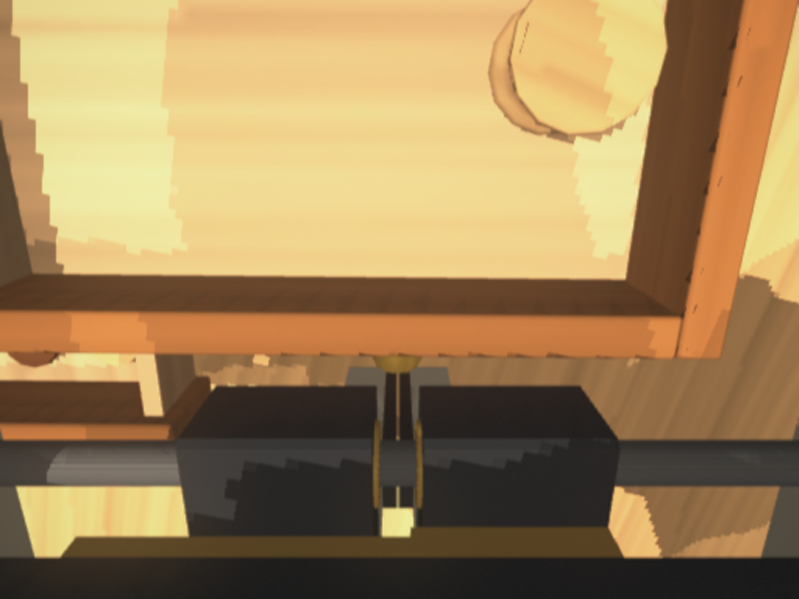

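The drawer is nearly in: the knob shows at (398,360), just below the rim's outer edge (row 357). Measuring what is left.

```bash
python3 - <<'E'
from h import *
s=arm.get_state();k=1.5625
p=wr(400/k,357/k,.09); n=np.array([.235,-.972]); print(p,'dist axis->rim along push',(p[:2]-s['eef_pos'][:2])@n, 'remaining',(p[:2]-s['eef_pos'][:2])@n-.0295)
E
```

```text
[0.49000821 0.06496575 0.09      ] dist axis->rim along push 0.035679567756670756 remaining 0.006179567756670758
```

Emit:
jog_arm([
  [[0.0015,0,0,0,0,0,0],[0.003,0,0,0,0,0,0],[0.0045,0,0,0,0,0,0]],
])

```text
t: 5.4
eef_pos: [0.4825, 0.0951, 0.0567]
ee_rot: [-3.14, -0.0, -1.332]
force: [-2.4, 2.1, -0.6]
width: 0.0002
```

Emit:
jog_arm([
  [[0.001,0,0,0,0,0,0],[0.002,0,0,0,0,0,0]],
])

```text
t: 5.6
eef_pos: [0.483, 0.0932, 0.0566]
ee_rot: [-3.14, 0.0, -1.332]
force: [-4.0, 5.8, 1.5]
width: 0.0004
```

Emit:
jog_arm([
  [[0.001,0,0,0,0,0,0],[0.001,0,0,0,0,0,0]],
])

```text
t: 5.8
eef_pos: [0.4831, 0.0931, 0.0567]
ee_rot: [-3.14, 0.001, -1.332]
force: [-5.0, 8.5, 1.4]
width: 0.0003
```

The force rose to about 10 N with no further travel, so the right drawer is home at the expected position. Backing off and moving to the left knob.

Emit:
jog_arm([
  [[-0.015,0,0,0,0,0,0],[-0.03,0,0,0,0,0,0],[-0.03,0,-0.04,0,0,0,0],[-0.03,0,-0.065,0,0,0,0],[-0.03,0,-0.065,0,0,0,0]],
])

```text
t: 6.3
eef_pos: [0.4782, 0.1233, 0.1253]
ee_rot: [-3.133, 0.003, -1.331]
force: [0.0, 0.3, -0.7]
width: 0.0001
```

```bash
python3 - <<'E'
from h import *
s=arm.get_state();print(s['force'],s['eef_pos'],s['t'])
snap('wrist','w4.png',None,1.56)
E
python3 go.py .591 .195 .12
```

```text
[ 0.0339048   0.28258853 -0.65015706] [0.4782234  0.12334068 0.12526014] 6.3
shift [-0.0432 -0.1276  0.0044] turn [-0.35  0.16  0.11] t 6.35 F [ 0.26  0.27 -0.77] pos [0.4772 0.1228 0.1235] w 0.00016212893499750438
```

View pics/w4.png

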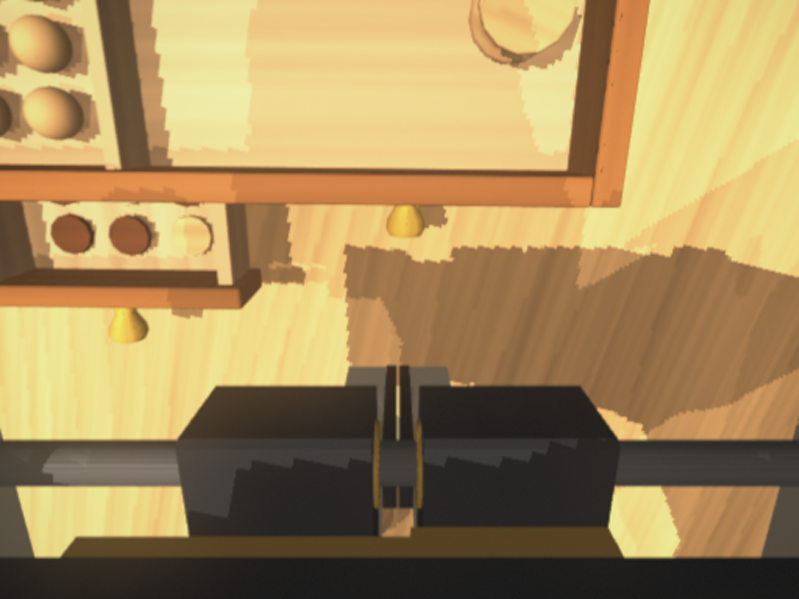

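The right drawer front is out of sight under the rim, with only its knob (405,222) showing. Now the left knob at (128,335).

Emit:
jog_arm([
  [[-0.015,-0.04,0.002,-0.3,0,0,0],[-0.03,-0.08,0.003,-0.3,0,0,0],[-0.04,-0.115,0.0044,-0.3,0,0,0],[-0.043,-0.1276,0.0044,-0.3,0,0,0],[-0.043,-0.1276,0.0044,-0.3,0,0,0],[-0.043,-0.1276,0.0044,-0.3,0,0,0]],
])

```text
t: 6.95
eef_pos: [0.59, 0.1939, 0.1187]
ee_rot: [3.14, 0.002, -1.333]
force: [-0.4, 0.0, -0.1]
width: 0.0003
```

```bash
python3 - <<'E'
from h import *
snap('wrist','w5.png',None,1.56)
E
python3 go.py .591 .195 .0565
```

```text
shift [-0.0007 -0.0015  0.0627] turn [0.06 0.13 0.08] t 7.0 F [-0.47 -0.06 -0.4 ] pos [0.5898 0.1938 0.1192] w 0.00027435958382682733
```

View pics/w5.png

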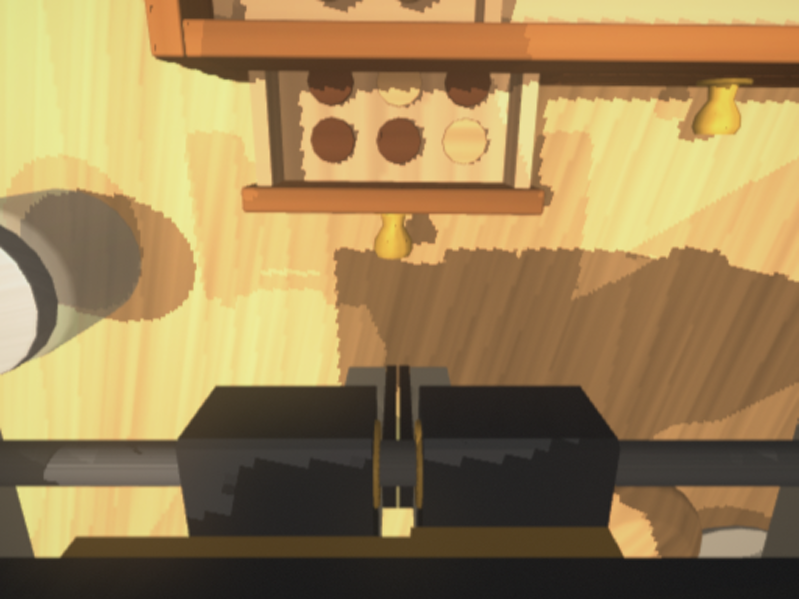

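The knob (393,245) lines up with the seam (398) and the jar is clear to the left. Descend, touch, push.

Emit:
jog_arm([
  [[0.0,-0.0015,0.02,0,0,0,0],[0.0,-0.0015,0.04,0,0,0,0],[0.0,-0.0015,0.057,0,0,0,0],[0.0,-0.0015,0.0627,0,0,0,0],[0.006,-0.0015,0.0627,0,0,0,0],[0.012,-0.0015,0.0627,0,0,0,0],[0.017,-0.0015,0.0627,0,0,0,0],[0.02,-0.0015,0.0627,0,0,0,0]],
])

```text
t: 7.8
eef_pos: [0.5964, 0.1743, 0.0574]
ee_rot: [-3.141, 0.003, -1.333]
force: [-0.1, 0.5, 0.4]
width: 0.0003
```

Emit:
jog_arm([
  [[0.003,0,0,0,0,0,0],[0.006,0,0,0,0,0,0],[0.01,0,0,0,0,0,0],[0.014,0,0,0,0,0,0],[0.018,0,0,0,0,0,0],[0.022,0,0,0,0,0,0],[0.026,0,0,0,0,0,0],[0.03,0,0,0,0,0,0]],
])

```text
t: 8.6
eef_pos: [0.6035, 0.1449, 0.0573]
ee_rot: [-3.141, 0.003, -1.333]
force: [-1.6, 3.1, 0.9]
width: 0.0007
```

```bash
python3 - <<'E'
from h import *
s=arm.get_state();print(s['force'],s['eef_pos'],s['t'])
n=np.array([.235,-.972]);print('remaining',(np.array([.608,.1233])-s['eef_pos'][:2])@n)
snap('wrist','w6.png',None,1.56)
E
```

```text
[-1.59066488  3.07276655  0.89156674] [0.60354139 0.14487178 0.05732916] 8.6
remaining 0.02201554067303681
```

View pics/w6.png

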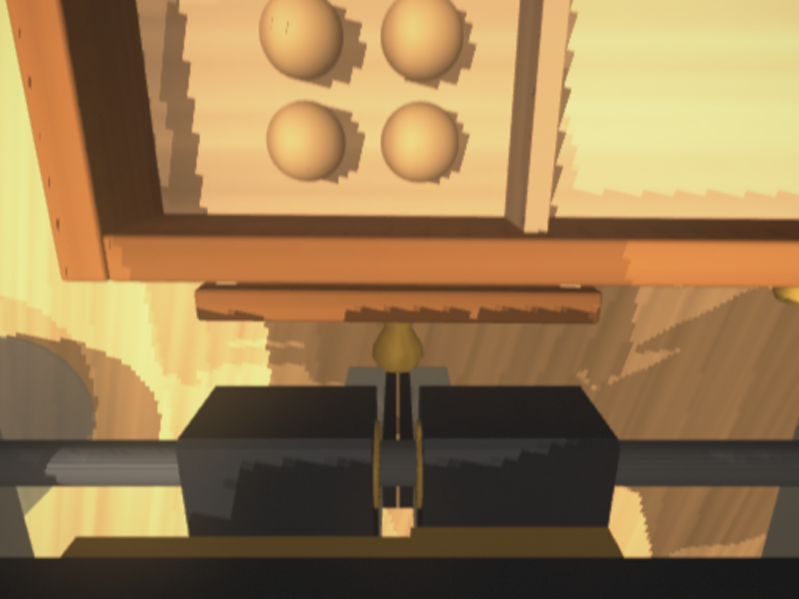

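Contact is centred on the knob at (398,350), with about 22 mm to go.

Emit:
jog_arm([
  [[0.003,0,0,0,0,0,0],[0.006,0,0,0,0,0,0],[0.009,0,0,0,0,0,0],[0.012,0,0,0,0,0,0],[0.014,0,0,0,0,0,0],[0.016,0,0,0,0,0,0],[0.0175,0,0,0,0,0,0],[0.019,0,0,0,0,0,0]],
])

```text
t: 9.45
eef_pos: [0.6081, 0.1258, 0.0572]
ee_rot: [-3.141, 0.003, -1.333]
force: [-0.5, 2.2, 0.5]
width: 0.0005
```

Emit:
jog_arm([
  [[0.001,0,0,0,0,0,0],[0.002,0,0,0,0,0,0]],
])

```text
t: 9.65
eef_pos: [0.6085, 0.1237, 0.0572]
ee_rot: [-3.142, 0.002, -1.333]
force: [-2.0, 2.4, 1.2]
width: 0.0003
```

Emit:
jog_arm([
  [[0.001,0,0,0,0,0,0],[0.001,0,0,0,0,0,0]],
])

```text
t: 9.85
eef_pos: [0.6088, 0.1228, 0.0572]
ee_rot: [-3.141, 0.003, -1.333]
force: [-1.1, 2.1, 1.2]
width: 0.0007
```

Emit:
jog_arm([
  [[0.001,0,0,0,0,0,0],[0.001,0,0,0,0,0,0]],
])

```text
t: 10.05
eef_pos: [0.6089, 0.1225, 0.0573]
ee_rot: [-3.141, 0.003, -1.333]
force: [-3.0, 4.5, 1.2]
width: 0.0006
```

Emit:
jog_arm([
  [[0.001,0,0,0,0,0,0],[0.001,0,0,0,0,0,0]],
])

```text
t: 10.25
eef_pos: [0.6089, 0.1223, 0.0573]
ee_rot: [-3.141, 0.004, -1.333]
force: [-3.6, 5.7, 3.0]
width: 0.0006
```

The left drawer has stopped moving at about 7 N, so it is home. Back off and rise.

Emit:
jog_arm([
  [[-0.015,0,0,0,0,0,0],[-0.03,0,0,0,0,0,0],[-0.03,0,-0.045,0,0,0,0],[-0.03,0,-0.09,0,0,0,0],[-0.03,0,-0.135,0,0,0,0],[-0.03,0,-0.18,0,0,0,0],[-0.03,0,-0.225,0,0,0,0],[-0.03,0,-0.27,0,0,0,0]],
])

```text
t: 11.05
eef_pos: [0.6014, 0.151, 0.3295]
ee_rot: [-3.141, 0.004, -1.333]
force: [0.9, 1.3, 0.4]
width: 0.0005
```

Emit:
jog_arm([
  [[-0.06,0,-0.045,0,0,0,0],[-0.06,0,-0.06,0,0,0,0],[-0.06,0,-0.06,0,0,0,0],[-0.06,0,-0.06,0,0,0,0]],
])

```text
t: 11.45
eef_pos: [0.5868, 0.2105, 0.3902]
ee_rot: [-3.139, 0.005, -1.331]
force: [-1.0, -0.2, -1.3]
width: 0.0006
```

```bash
python3 - <<'E'
from h import *
s=arm.get_state();print(s['force'],s['eef_pos'],s['ee_rot'],s['t'])
snap('wrist','w7.png',None,1.56)
snap('side','s7.png',(135,90,345,345),2.3)
snap('scene','c7.png',(170,90,370,300),2.8)
E
python3 go.py .616 -.183 .36
```

```text
[-0.99467223 -0.15016228 -1.34441092] [0.58682945 0.21050274 0.39023522] [-3.13940599  0.00466945 -1.33104356] 11.45
shift [0.3878 0.064  0.0272] turn [0.06 0.2  0.07] t 11.6 F [0.37 0.13 0.26] pos [0.5868 0.2089 0.3884] w 0.0005156888947926393
```

View pics/w7.png

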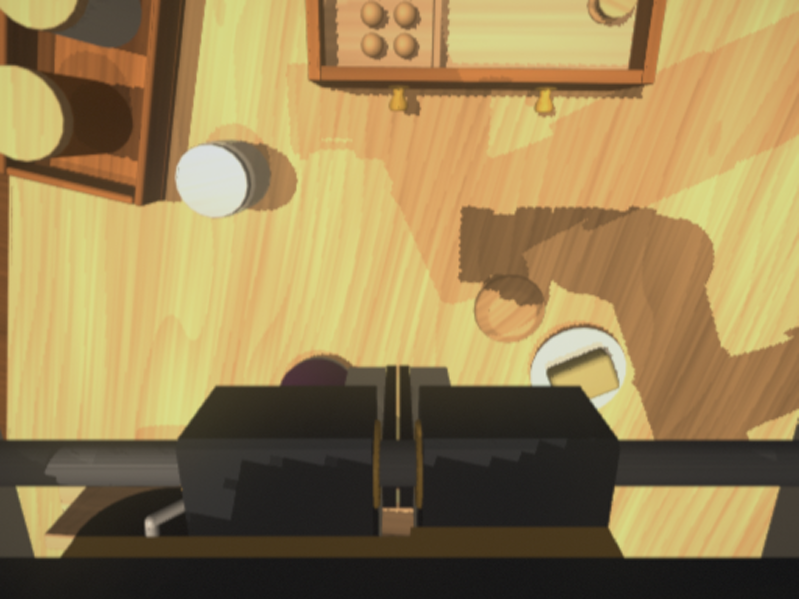

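View pics/s7.png

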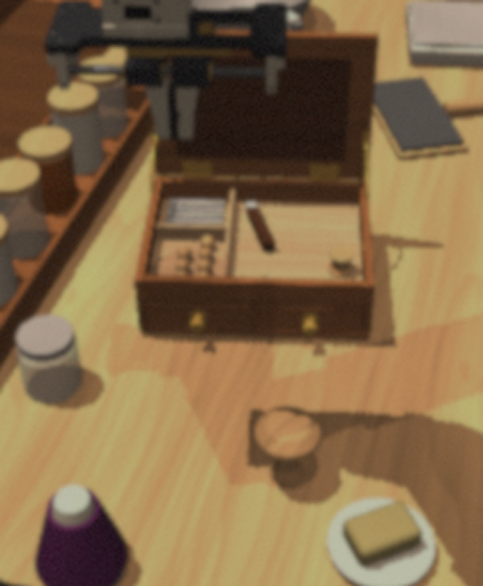

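View pics/c7.png

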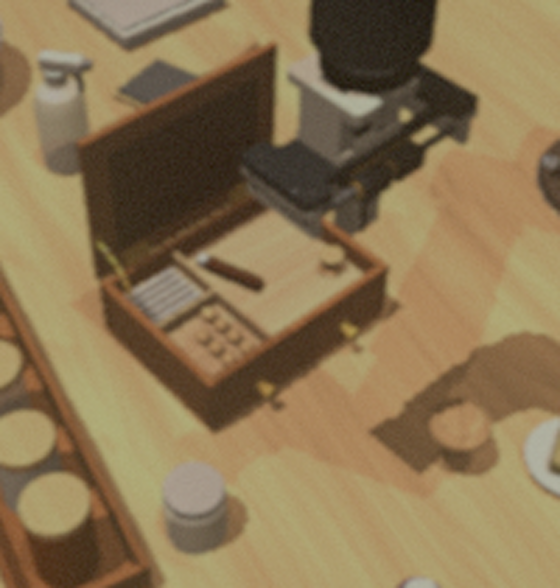

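Both drawers look flush, with only the knobs showing at (197,318) and (310,322) in the side crop. The bystanders have not moved. Now over the lid at height, to a point behind it.

Emit:
jog_arm([
  [[0.04,0.007,0,0,0,0,0],[0.085,0.014,0,0,0,0,0],[0.13,0.021,0,0,0,0,0],[0.175,0.029,0,0,0,0,0],[0.22,0.036,0,0,0,0,0],[0.265,0.044,0,0,0,0,0],[0.31,0.051,0,0,0,0,0],[0.355,0.058,0,0,0,0,0]],
])

```text
t: 12.4
eef_pos: [0.6135, -0.1522, 0.3863]
ee_rot: [3.139, 0.004, -1.334]
force: [0.9, 0.2, 0.5]
width: 0.0007
```

Emit:
jog_arm([
  [[0.035,0.006,0,0,0,0,0],[0.045,0.006,0,0,0,0,0],[0.045,0.006,0,0,0,0,0],[0.045,0.006,0,0,0,0,0]],
])

```text
t: 12.8
eef_pos: [0.618, -0.1973, 0.3852]
ee_rot: [3.138, 0.004, -1.335]
force: [0.6, 1.1, 0.1]
width: 0.0007
```

```bash
python3 - <<'E'
from h import *
s=arm.get_state();print(s['force'],s['eef_pos'],s['ee_rot'],s['t'])
snap('scene','c8.png',(170,40,390,280),2.5)
snap('side','s8.png',(135,30,345,285),2.3)
snap('wrist','w8.png',None,1.56)
E
python3 go.py .616 -.183 .296
```

```text
[0.55035867 1.10074576 0.13998262] [ 0.61800196 -0.1973113   0.38523524] [ 3.13770206  0.00426136 -1.33458756] 12.8
shift [-0.0131 -0.0012  0.0902] turn [0.14 0.22 0.09] t 12.95 F [0.04 0.72 0.18] pos [ 0.6182 -0.1963  0.3862] w 0.000259899052255446
```

View pics/c8.png

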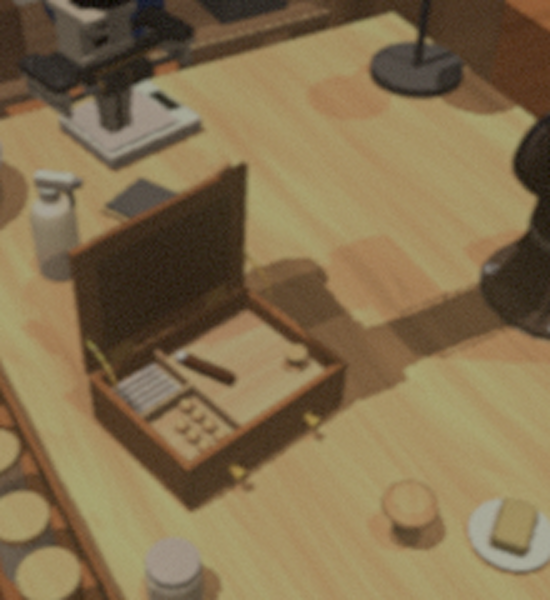

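View pics/s8.png

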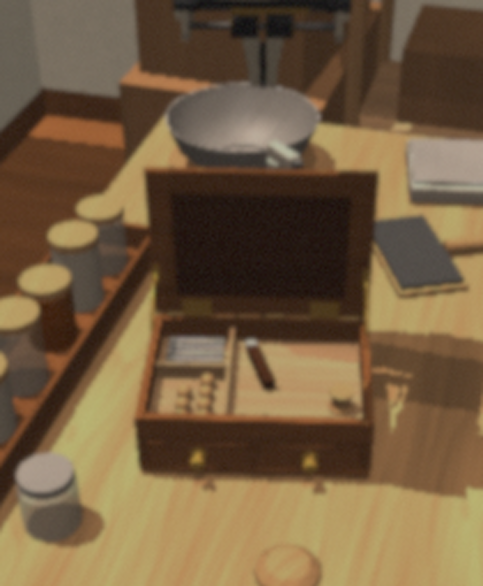

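View pics/w8.png

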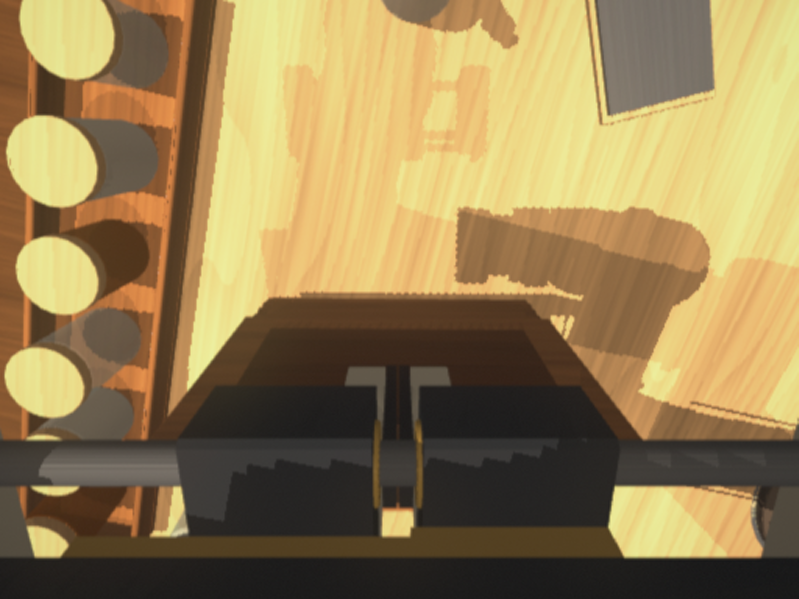

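The wrist view shows the lid's outer face behind the fingers, and the tool is about 70 mm clear of it. Descend, then approach slowly.

Emit:
jog_arm([
  [[0,0,0.03,0,0,0,0],[0,0,0.06,0,0,0,0],[0,0,0.083,0,0,0,0],[0,0,0.0895,0.14,0.22,0,0],[-0.02,0,0.0895,0.14,0.22,0,0],[-0.04,0,0.0895,0.14,0.22,0,0],[-0.053,0,0.0895,0.14,0.22,0,0],[-0.06,0,0.0895,0.14,0.22,0,0]],
])

```text
t: 13.75
eef_pos: [0.604, -0.1363, 0.2982]
ee_rot: [-3.14, -0.001, -1.331]
force: [0.0, -0.1, -0.5]
width: 0.0002
```

Emit:
jog_arm([
  [[-0.002,0,0,0,0,0,0],[-0.004,0,0,0,0,0,0],[-0.006,0,0,0,0,0,0],[-0.008,0,0,0,0,0,0]],
])

```text
t: 14.15
eef_pos: [0.6025, -0.1293, 0.2988]
ee_rot: [-3.139, -0.002, -1.331]
force: [1.2, -3.7, 3.7]
width: 0.0005
```

```bash
cat > lid.py <<'E'
from h import *
# box frame estimate
B=np.array([.576,-.018]); n=np.array([.235,-.972])
def st():
    s=arm.get_state(); d=s['eef_pos'][:2]-B; bx=d@n; by=d@[.972,.235]
    cx=bx-.0095-.1; cz=s['eef_pos'][2]-.022-.09
    # contact corner relative to hinge; outer face offset .01
    rr=np.hypot(cx,cz); r=np.sqrt(rr**2-.01**2); th=np.arctan2(cz,-cx)-np.arctan2(.01,r)
    print('t',round(s['t'],2),'F',np.round(s['force'],1),'bx',round(bx,4),'by',round(by,4),'ztip',round(cz+.09,4),'r',round(r,4),'theta',round(np.degrees(th),1))
    return th,r,bx,s['eef_pos'][2]
def plan(ths,r=.185):
    th,r0,bx,z=st()
    for t in ths:
        a=np.radians(t); X=.1-r*np.cos(a)+.01*np.sin(a)+.0095; Z=.09+r*np.sin(a)+.01*np.cos(a)+.022
        print(t,'tool x %.4f z %.4f'%(X-bx,z-Z))
if __name__=='__main__':
    import sys; plan([float(a) for a in sys.argv[1:]])
E
python3 lid.py 85 80 75 70 65 60 55 50 45 40; python3 - <<'E'
from h import *
snap('wrist','w9.png',None,1.56)
E
```

```text
t 14.15 F [ 1.2 -3.7  3.7] bx 0.1144 by -0.0004 ztip 0.2768 r 0.1866 theta 88.4
85.0 tool x -0.0111 z 0.0016
80.0 tool x -0.0272 z 0.0029
75.0 tool x -0.0432 z 0.0055
70.0 tool x -0.0588 z 0.0096
65.0 tool x -0.0741 z 0.0149
60.0 tool x -0.0888 z 0.0216
55.0 tool x -0.1029 z 0.0295
50.0 tool x -0.1162 z 0.0387
45.0 tool x -0.1287 z 0.0489
40.0 tool x -0.1402 z 0.0602
```

View pics/w9.png

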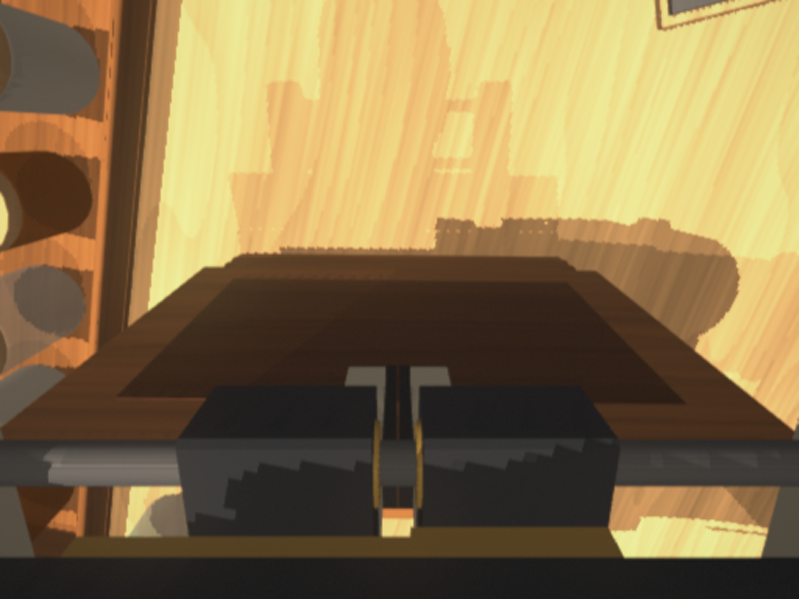

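Contact with the lid at about 4 N, at the expected angle. Now push it over along the arc.

Emit:
jog_arm([
  [[-0.004,0,0.0005,0,0,0,0],[-0.011,0,0.0016,0,0,0,0],[-0.019,0,0.0022,0,0,0,0],[-0.027,0,0.003,0,0,0,0],[-0.035,0,0.0042,0,0,0,0],[-0.043,0,0.0055,0,0,0,0],[-0.051,0,0.0075,0,0,0,0],[-0.059,0,0.0096,0,0,0,0]],
])

```text
t: 15.0
eef_pos: [0.5883, -0.0708, 0.2887]
ee_rot: [-3.139, -0.001, -1.331]
force: [2.8, -2.5, -0.9]
width: 0.0004
```

```bash
python3 lid.py 67.5 65 62.5 60 57.5 55 52.5 50 47.5 45 42.5 40
```

```text
t 15.0 F [ 2.8 -2.5 -0.9] bx 0.0543 by -0.0005 ztip 0.2667 r 0.1848 theta 69.5
67.5 tool x -0.0063 z 0.0019
65.0 tool x -0.0139 z 0.0048
62.5 tool x -0.0213 z 0.0080
60.0 tool x -0.0286 z 0.0115
57.5 tool x -0.0357 z 0.0153
55.0 tool x -0.0427 z 0.0194
52.5 tool x -0.0494 z 0.0238
50.0 tool x -0.0560 z 0.0285
47.5 tool x -0.0624 z 0.0335
45.0 tool x -0.0685 z 0.0388
42.5 tool x -0.0744 z 0.0443
40.0 tool x -0.0800 z 0.0501
```

Emit:
jog_arm([
  [[-0.0065,0,0.002,0,0,0,0],[-0.014,0,0.005,0,0,0,0],[-0.0215,0,0.008,0,0,0,0],[-0.0285,0,0.0115,0,0,0,0],[-0.0355,0,0.0155,0,0,0,0],[-0.0425,0,0.0195,0,0,0,0],[-0.0495,0,0.024,0,0,0,0],[-0.056,0,0.0285,0,0,0,0]],
])

```text
t: 15.8
eef_pos: [0.5748, -0.0159, 0.2597]
ee_rot: [-3.139, -0.001, -1.331]
force: [1.9, -1.8, 0.7]
width: 0.0007
```

```bash
python3 lid.py 47.5 45 42.5 40 37.5 35 32.5 30; python3 - <<'E'
from h import *
snap('scene','c10.png',(170,40,390,280),2.5)
E
```

```text
t 15.8 F [ 1.9 -1.8  0.7] bx -0.0023 by -0.0006 ztip 0.2377 r 0.185 theta 49.8
47.5 tool x -0.0058 z 0.0045
45.0 tool x -0.0119 z 0.0098
42.5 tool x -0.0178 z 0.0153
40.0 tool x -0.0235 z 0.0211
37.5 tool x -0.0289 z 0.0271
35.0 tool x -0.0340 z 0.0334
32.5 tool x -0.0388 z 0.0399
30.0 tool x -0.0434 z 0.0465
```

View pics/c10.png

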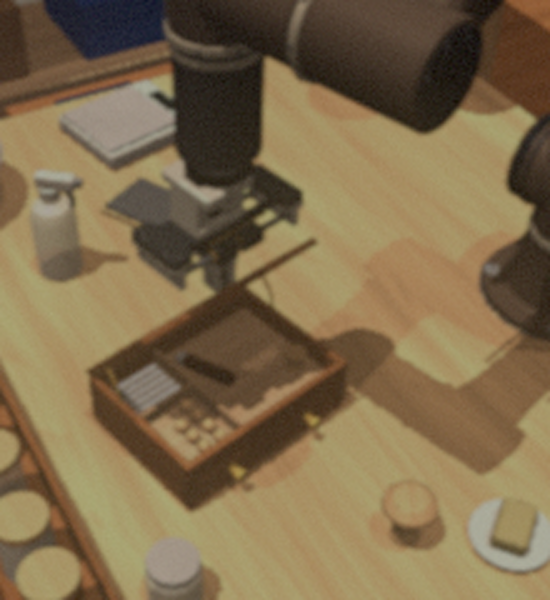

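The lid is about halfway, near edge-on to the camera around (290,255), and the box has not moved. Continuing.

Emit:
jog_arm([
  [[-0.006,0,0.0045,0,0,0,0],[-0.012,0,0.01,0,0,0,0],[-0.018,0,0.0155,0,0,0,0],[-0.0235,0,0.021,0,0,0,0],[-0.029,0,0.027,0,0,0,0],[-0.034,0,0.0335,0,0,0,0],[-0.039,0,0.04,0,0,0,0],[-0.0435,0,0.0465,0,0,0,0]],
])

```text
t: 16.65
eef_pos: [0.5638, 0.0274, 0.2117]
ee_rot: [-3.141, -0.001, -1.331]
force: [1.5, -1.7, 1.3]
width: 0.0004
```

```bash
python3 lid.py 28 26 24 22 20 18 16 14 12
```

```text
t 16.65 F [ 1.5 -1.7  1.3] bx -0.047 by -0.0012 ztip 0.1897 r 0.1853 theta 29.4
28.0 tool x -0.0021 z 0.0040
26.0 tool x -0.0054 z 0.0096
24.0 tool x -0.0084 z 0.0153
22.0 tool x -0.0113 z 0.0211
20.0 tool x -0.0139 z 0.0270
18.0 tool x -0.0164 z 0.0330
16.0 tool x -0.0186 z 0.0391
14.0 tool x -0.0206 z 0.0452
12.0 tool x -0.0224 z 0.0514
```

Emit:
jog_arm([
  [[-0.002,0,0.004,0,0,0,0],[-0.0055,0,0.0095,0,0,0,0],[-0.0085,0,0.0155,0,0,0,0],[-0.0115,0,0.021,0,0,0,0],[-0.014,0,0.027,0,0,0,0],[-0.0165,0,0.033,0,0,0,0],[-0.0185,0,0.039,0,0,0,0],[-0.0205,0,0.045,0,0,0,0]],
])

```text
t: 17.45
eef_pos: [0.559, 0.0476, 0.1662]
ee_rot: [-3.14, -0.0, -1.331]
force: [0.4, 0.9, 1.3]
width: 0.0006
```

```bash
python3 lid.py 12 10 8 6 4 3 2 1 0
```

```text
t 17.45 F [0.4 0.9 1.3] bx -0.0677 by -0.0011 ztip 0.1442 r 0.185 theta 13.9
12.0 tool x -0.0017 z 0.0059
10.0 tool x -0.0032 z 0.0122
8.0 tool x -0.0046 z 0.0185
6.0 tool x -0.0057 z 0.0249
4.0 tool x -0.0066 z 0.0313
3.0 tool x -0.0070 z 0.0345
2.0 tool x -0.0073 z 0.0377
1.0 tool x -0.0076 z 0.0410
0.0 tool x -0.0078 z 0.0442
```

Emit:
jog_arm([
  [[-0.0015,0,0.005,0,0,0,0],[-0.003,0,0.0095,0,0,0,0],[-0.004,0,0.0135,0,0,0,0],[-0.0045,0,0.0175,0,0,0,0],[-0.0055,0,0.0215,0,0,0,0],[-0.006,0,0.025,0,0,0,0],[-0.0065,0,0.0285,0,0,0,0],[-0.007,0,0.032,0,0,0,0]],
])

```text
t: 18.25
eef_pos: [0.5573, 0.0544, 0.1339]
ee_rot: [-3.141, -0.0, -1.331]
force: [-0.2, -0.9, 0.7]
width: 0.0005
```

Emit:
jog_arm([
  [[0,0,0.002,0,0,0,0],[0,0,0.004,0,0,0,0],[0,0,0.006,0,0,0,0],[0,0,0.0075,0,0,0,0],[0,0,0.009,0,0,0,0]],
])

```text
t: 18.75
eef_pos: [0.5573, 0.0544, 0.1248]
ee_rot: [-3.141, -0.0, -1.331]
force: [-0.7, 1.3, 1.2]
width: 0.0003
```

```bash
python3 lid.py 0;  python3 - <<'E'
from h import *
snap('scene','c11.png',(170,40,390,280),2.5)
E
```

```text
t 18.75 F [-0.7  1.3  1.2] bx -0.0748 by -0.0011 ztip 0.1028 r 0.1844 theta 0.9
0.0 tool x -0.0007 z 0.0028
```

View pics/c11.png

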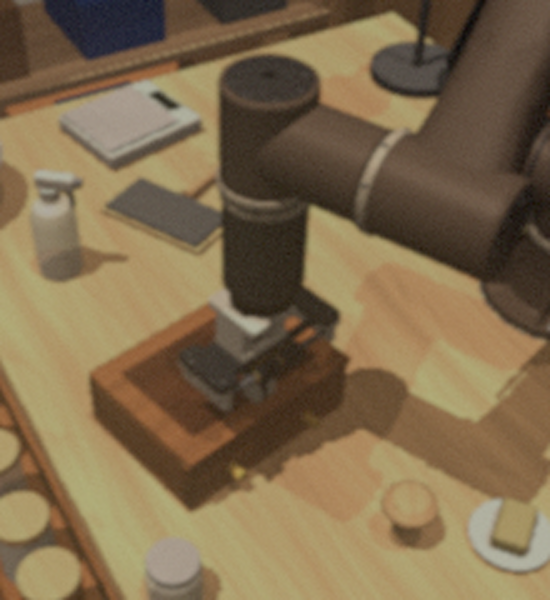

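The lid is almost down at about 1°. The last few millimetres go slowly, watching the force.

Emit:
jog_arm([
  [[0,0,0.001,0,0,0,0],[0,0,0.002,0,0,0,0]],
])

```text
t: 19.0
eef_pos: [0.5573, 0.0544, 0.1225]
ee_rot: [-3.141, -0.0, -1.331]
force: [-0.6, 1.0, 1.8]
width: 0.0007
```

Emit:
jog_arm([
  [[0,0,0.001,0,0,0,0],[0,0,0.001,0,0,0,0]],
])

```text
t: 19.2
eef_pos: [0.5573, 0.0544, 0.1222]
ee_rot: [-3.14, -0.0, -1.331]
force: [-2.1, 1.1, 8.1]
width: 0.0005
```

Emit:
jog_arm([
  [[0,0,0.001,0,0,0,0],[0,0,0.001,0,0,0,0]],
])

```text
t: 19.4
eef_pos: [0.5573, 0.0544, 0.1222]
ee_rot: [-3.14, -0.001, -1.33]
force: [-4.1, 1.8, 9.7]
width: 0.0005
```

The lid stopped at tip height 0.100 with the force rising to about 10 N, so it is shut. Lift straight off, go clear and check.

Emit:
jog_arm([
  [[0,0,-0.01,0,0,0,0],[0,0,-0.03,0,0,0,0],[0,0,-0.07,0,0,0,0],[0,0,-0.115,0,0,0,0],[0,0,-0.16,0,0,0,0],[-0.045,0,-0.19,0,0,0,0],[-0.09,0,-0.2,0,0,0,0],[-0.13,0,-0.2,0,0,0,0]],
])

```text
t: 20.2
eef_pos: [0.5262, 0.1822, 0.3255]
ee_rot: [-3.135, 0.001, -1.331]
force: [0.9, 0.3, -0.3]
width: 0.0006
```

Emit:
jog_arm([
  [[-0.04,0,0,0,0,0,0],[-0.08,0,0,0,0,0,0],[-0.1,0,0,0,0,0,0],[-0.1,0,0,0,0,0,0],[-0.1,0,0,0,0,0,0]],
])

```text
t: 20.7
eef_pos: [0.5022, 0.2795, 0.3257]
ee_rot: [-3.135, 0.001, -1.33]
force: [0.0, -0.3, -1.1]
width: 0.0003
```

```bash
python3 - <<'E'
from h import *
s=arm.get_state();print(s['force'],s['eef_pos'],s['qd'].round(3),s['t'])
snap('scene','c12.png',(170,90,390,330),2.5)
snap('side','s12.png',(135,90,345,345),2.3)
snap('wrist','w12.png',None,1.56)
for c,o in(('scene',(170,90,2.5)),('side',(135,90,2.3))):
  for b in((-.105,.135,.1),(-.105,-.135,.1),(.1,.135,.1),(.1,-.135,.1),(-.12,.0643,.036),(-.12,-.0643,.036)):
    P=Ro.from_euler('z',-1.334).apply(b)+[.576,-.0205,0]; u=proj(c,P); print(c,b,((u-o[:2])*o[2]).round())
E
```

```text
[ 0.01785841 -0.3186845  -1.11329539] [0.50224413 0.27947164 0.32568675] [-0.022 -0.007 -0.005  0.001  0.001  0.003] 20.7
scene (-0.105, 0.135, 0.1) [190. 342.]
scene (-0.105, -0.135, 0.1) [350. 232.]
scene (0.1, 0.135, 0.1) [ 87. 247.]
scene (0.1, -0.135, 0.1) [244. 154.]
scene (-0.12, 0.0643, 0.036) [243. 351.]
scene (-0.12, -0.0643, 0.036) [317. 299.]
side (-0.105, 0.135, 0.1) [131. 274.]
side (-0.105, -0.135, 0.1) [373. 280.]
side (0.1, 0.135, 0.1) [151. 168.]
side (0.1, -0.135, 0.1) [365. 172.]
side (-0.12, 0.0643, 0.036) [195. 327.]
side (-0.12, -0.0643, 0.036) [308. 329.]
```

View pics/c12.png

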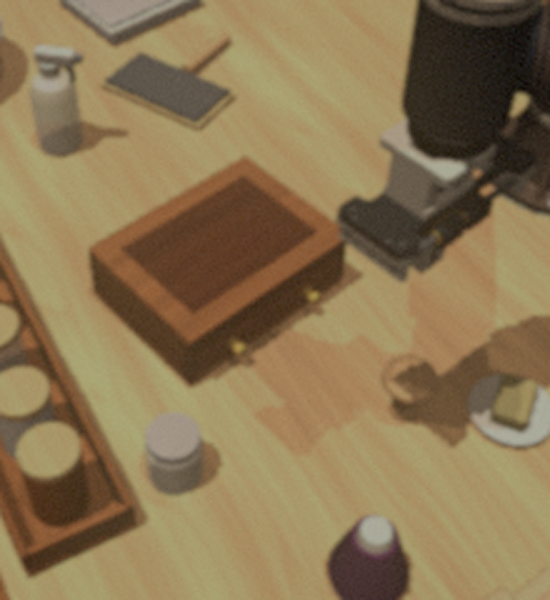

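View pics/s12.png

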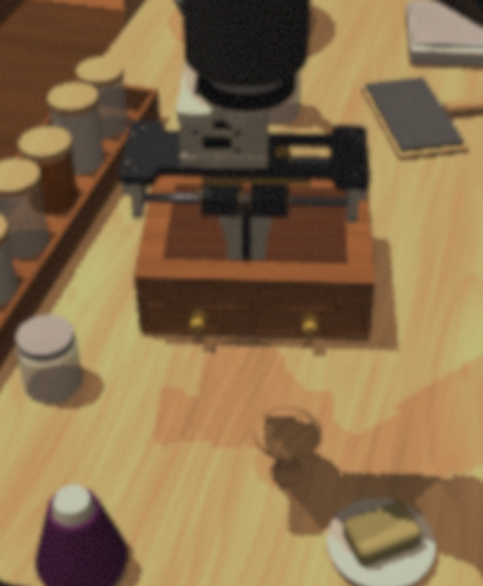

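View pics/w12.png

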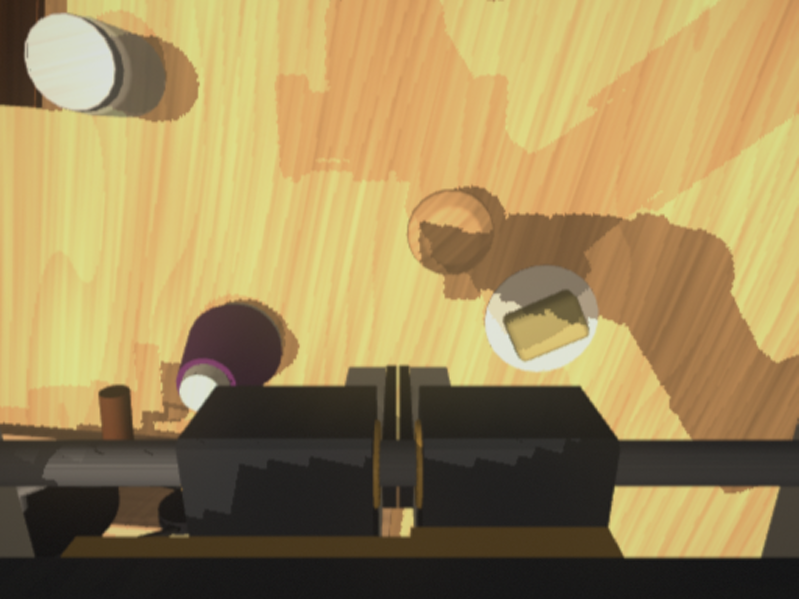

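The lid lies flat on the box, both knobs sit at their home positions within a few pixels, and the mushroom, jar, soap and cone are where they stood. The arm is clear, so I'm handing in.

Emit:
jog_arm([
  [[0,0,0,0,0,0,0],[0,0,0,0,0,0,0]],
])

```text
t: 21.05
eef_pos: [0.5029, 0.2777, 0.326]
ee_rot: [-3.135, 0.001, -1.333]
force: [0.6, -0.5, 0.6]
width: 0.0006
```

```bash
python3 -c "
from station import arm
print(arm.job_done())"
```

```text
the job is handed in; nothing more can be done
None
```

The workbox is closed: both drawers are home and the lid lies flat. I handed the job in at about 21 s with the arm clear of everything; no verdict is reported.

- **Drawers:** I pushed each one in by its knob with closed fingertips, the right first and then the left. I slowed near the end and stopped when it would go no further, at about 10 N for the right and 7 N for the left.
- **Lid:** I pushed it over from behind along its arc and eased it down. It stopped with the fingertips 100 mm above the table, which is the shut height, at about 10 N.
- **Last checks:** In the final scene and side pictures both drawer fronts look flush, with only the knobs standing out, a few pixels from their predicted home positions. The box looks unmoved, and so do the mushroom, jar, soap, cone, sprayer and carder.
- **Not checked:** The spool and needle holder can't be seen with the lid shut; I last saw them undisturbed with the lid half down.
- **Disagreement:** My first camera fit of the box was about 5 mm off the wrist view and the points where the fingers touched. I used the corrected position when closing the lid.

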